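# Clamp a reglued jar lid in its gluing jig

### The job

The middle-sized wooden jar lid has just been reglued to its plug and must cure under pressure: feel for the nest of the gluing jig, which can stand anywhere along its slots, with the lid's plug and seat the lid plug-down and fully home in it, let go, then push the toggle clamp's handle down over its centre until the clamp snaps and stays locked with its rubber foot bearing on the lid. The handle goes over with some 10 N: never lean on it, nor press on the nest while the clamp is open, with more than 30 N, and leave everything else on the counter where it is.

Things in the scene. Friction and masses are not known exactly. Their poses are not given: they have to be found in the camera images.
- lid_mid (a point): The lid to clamp, middle in size of three wooden lids (a dark round disc over a smaller pale plug with a white ring), plug-down on the counter: disc 64 mm across, 16 mm thick; plug 44 mm across, 14 mm deep, its foot tapered by 1 mm over 3 mm. This point: the disc's centre, 22 mm above the plug's foot; z along the lid's axis, up
- jig: The gluing jig, screwed down: plywood board 250 x 100 x 18 mm, a round wooden nest at one end and, behind it on a pine riser, a steel toggle clamp. Origin on the counter under the middle of the nest's range; x runs along the board from nest to clamp handle, z up. The board spans x -50 to 200, y -50 to 50 mm. Neither it nor the nest moves
- nest_mouth (a point): Middle of the nest's range, level with its top face, 44 mm above the counter; axes as the jig's. The nest, a square-edged ring 58 mm across, bore 45.6 mm, 26 mm high, is screwed to the board through slots along the jig's x: its axis lies up to 8 mm to either side of this point along x (unmeasured), but within 0.5 mm across. A lid fully home has its disc flat on the ring, its centre 8 mm higher
- clamp_pivot (a point): Pivot of the clamp's steel bar: 85 mm from the jig's origin along its x, 85 mm above the counter; axes as the jig's. The bar (16 mm wide) carries a spindle 85 mm out. Open, as at the start, it stands up, leaning a little away from the nest: its end is 0.18 m above the counter and the foot, pointing to the nest, stays 58 mm clear of the jig's z axis
- grip (a point): Point on the centre line of the handle's smooth black round grip (18 mm thick, from 66 mm inboard of this point to 30 mm beyond). x along the handle to its free end, z out of its upper side. In the jig's x, z (mm), by the handle's rise: 61 deg (start): 177, 191; 44: 207, 182; 33: 218, 176; 25: 219, 171; 18: 214, 163; 10: 210, 148; level (dead centre): 210, 127; locked 0.06 rad below level
- clamp_handle: The clamp's handle; origin at the pin that joins it to the bar, axes as the grip's. It swings down easily, folding the bar over the nest, and from half-way falls on by its own weight until the foot rests on the lid. From about 10 deg above level the foot squeezes: the push on the grip rises to 5 to 10 N at 6 deg and fades to none at level; let go before that, it springs back up. Past level it snaps down onto a firm stop
- clamp_tip: Rubber foot of the clamp's spindle, 17 mm across, yielding 1 mm per 15 N; it points down on the lid, near its middle, when the clamp is shut, pressing with some 20 to 30 N once locked. Its spindle was set by hand, within 1.3 mm. Origin at the bar's pivot, turning with the bar; the foot lies 85 mm from it along this frame's -x and 32 mm along its -z
- lid_big: A bystander, the big lid like the others in shape, plug-down on the counter: 92 mm across, 30 mm high in all; origin under its centre
- lid_small: A bystander, the small lid like the others in shape, plug-down on the counter: 42 mm across, 26 mm high in all; origin under its centre
- glue: A bystander: white glue bottle 48 mm across, 147 mm high, upright; origin under its centre
- spice_jar: A bystander: small closed glass jar with a wooden lid, 60 mm across, about 108 mm high; origin under its centre
- brush: A bystander: a brush lying on the counter, about 0.2 m long; origin under its middle
- pencil: A bystander: a pencil lying on the counter, 168 mm long, 8 mm thick; origin under its middle
- seal: A bystander: a spare white silicone ring 60 mm across, 5 mm high, flat on the counter; origin under its centre
- mallet: A bystander: small wooden mallet lying on the counter, head 44 mm across and 75 mm long, handle 170 mm; origin under its head
There are look-alikes about, which are no part of the job. What is shaped like the part that bears lid_mid but orange or pink is not meant.

How it is judged:
On the way, in this order (a step that is already met when the one before it is completed fails the run):
1. the lid is seated fully home in the nest, flat on its rim, with the clamp still open and the hand off it (z of lid_mid in the frame of jig between 0.049 and 0.0545 m and horizontal distance between lid_mid and nest_mouth below 0.012 m and angle between lid_mid's own z axis and vertical below 0.05 rad and angle between grip's own x axis and vertical below 1.2 rad and contact force between the fingers and lid below 0.1 N), for 0.2 s.
2. the handle is past its over-centre point and the rubber foot bears on the lid (angle between grip's own x axis and vertical above 1.59 rad and contact force between clamp_tip and anything else above 15 N), for 0.2 s.
At the end, for the whole second after the job is handed in: The lid is home in the nest (disc centre 49 to 54.5 mm above the counter in the jig, within 12 mm of the middle of the slots, level to 0.05 rad), the handle is locked past its centre (pointing more than 0.02 rad below level) and the rubber foot presses on the lid with more than 15 N (all of step 2 and z of lid_mid in the frame of jig between 0.049 and 0.0545 m and horizontal distance between lid_mid and nest_mouth below 0.012 m and angle between lid_mid's own z axis and vertical below 0.05 rad); the robot touches nothing.
It fails at once if the handle is pushed with more than 30 N (contact force between clamp_handle and anything else above 30 N).
It fails at once if something is pressed on the nest with more than 30 N while the clamp is open (contact force between nest and anything else above 30 N and angle between grip's own x axis and vertical below 1.2 rad).
It fails at once if a bystander is moved more than 20 mm (distance of any of lid_big, lid_small, glue, spice_jar, brush, pencil, seal, mallet from where it was at the start of the episode above 0.02 m).
It also fails if it takes over 72 s, if anything falls off the work surface, if the arm or the gripper's body presses on something with over 40 N, if the wrist force passes 120 N, or if a joint passes its speed limit or range.

### The arm

A 6-joint arm with a two-finger parallel gripper is mounted at the origin on the work surface. World frame = base frame: x ahead of the robot, y to its left, z up, the work surface at z = 0. Lengths are in m, angles in rad, forces in N, time in s.
With the tool pointing down it reaches from about 0.25 to 0.775 m from the base axis. Payload 4 kg.
Tool frame: the origin (TCP) lies where the fingers leave the gripper's body, on its centre line; the fingertips stand 97 mm ahead of it and the grasp point (between the pads) lies 78 mm ahead of it; z points along the fingers, y is the line along which they close (so a half turn about z gives the same grasp; the last joint's range is limited). The gripper opens to 94 mm and grips with 3 to 60 N. Pads are 16 mm wide; open, the fingers measure 119 mm over their backs; the gripper's body (75 mm by 177 mm) begins 78 mm behind the grasp point.
Start: joints at [-1.276, 0.087, 1.371, -0, 1.684, -0.103], TCP at [0.213, -0.507, 0.303] pointing down, gripper open.
Joint ranges: [-3.1, 3.1], [-0.76, 2.03], [0.27, 2.55], [-1.08, 4.22], [0.17, 2.65], [-2.57, 2.57]. Speed limits (rad/s): [2.79, 2.79, 3.14, 3.14, 3.14, 3.14].

### API

Orientations are given as [roll, pitch, yaw] about the fixed x, y, z axes, in that order (R = Rz(yaw) Ry(pitch) Rx(roll)).
In Python, from bench import robot, eyes gives the robot as it stands. The module is installed in compiled form; this text tells all that it offers.
- The arm moves only by the tool carry_out, never from a script. Its argument "deltas" is a list of rows, each an object of numbers: "dx", "dy", "dz": the shift along the tool's x, y, z each as a share of 0.02 m, from -1 to 1; "wx", "wy", "wz": the turn, a rotation vector about the tool's x, y, z each as a share of 0.12 rad, from -1 to 1; "gripper": the closure in counts, from 0 (fully open) to 255 (shut). In form: [{"dx": .., "dy": .., "dz": .., "wx": .., "wy": .., "wz": .., "gripper": ..}, ...]. A call has 1 to 20 rows; each row shifts and turns the commanded pose from where the row before left it, along the tool's axes as they then stand; what a row does not reach is not made up. A row lasts 1/12 s, in which the tool goes at most 41.7 mm and 7.16 degrees, less where a joint would pass 70% of its speed; a pose out of reach is approached as far as the arm can. A call with a number of a shift or a turn outside -1 to 1 is refused whole. A call with a gripper value outside its range is refused whole. The fingers move at their own pace and stop on an object; the grip force is fixed at half the most. Time passes only in rows, so rows that do not move let the fingers close. It gives the time, the measured TCP pose, the force, the opening and the grip force at its end, in the units of the state.
- robot.get_obs(): the state, without advancing time (a new reading comes with each control period).
- eyes.snapshot(name): name is "scene" or "side" or "wrist"; returns the picture (400x640x3 uint8, red, green, blue); there is no depth.
- eyes.get_calibration(name): a dict with "fovy" (degrees; the focal length in pixels is half the picture's height over the tangent of half this angle, whatever the lens; pixels are square), "cx", "cy" (the principal point, pixels), "R" (3x3) and "t" (3): a world point X has camera coordinates R X + t. Camera axes: x right, y down, z forward; pixel columns grow to the right and rows downward; lengths in m; the calibration is good to about 2 mm. A picture is of the moment at which its call begins: read the wrist's pose just before it. get_calibration takes no time and is no camera call; for the wrist camera it gives the pose at the moment of the call.
- robot.close_job(): hands the job in; it is judged then, once.
The state is a dict: "time": time; "joint_positions": joint angles; "qvel": joint speeds; "joint_torque": joint torques, N m; "tool_pos": TCP position; "ee_rot": TCP orientation; "wrist_force": force on the tool from outside, world axes, zero at the start; "wrist_torque": the same for the moment, N m; "width": finger opening in m; "finger_force": force on a finger pad.
Only numpy, scipy, OpenCV 4.12 (cv2) and the standard library are available. Lean on these libraries where they do the work, as an engineer would, in place of code of your own. Each camera call takes 0.05 s, during which the arm holds its last target. There are 200 camera calls.

## Working session

There is one attempt and no reset: what is moved stays moved. The work goes in short steps, Python scripts to look and compute and a tool call to move; the robot and the scene stay as the last step left them, time stands still between calls to the robot, and variables do not carry over. Pictures are saved under pics/ and viewed, at most 10 in all, crops included, and the job is handed in when it is done.

Besides the shell and the picture viewer there is one more tool, called after ">>>" as name([rows], argument=value, ...), one row to a line, values as JSON. carry_out: Moves the arm, as the interface text tells. Shift numbers are shares of 0.02 m and turn numbers shares of 0.12 rad, none past 1 either way. Its arguments: {"type":"object","properties":{"deltas":{"type":"array","items":{"type":"object","properties":{"dx":{"type":"number"},"dy":{"type":"number"},"dz":{"type":"number"},"wx":{"type":"number"},"wy":{"type":"number"},"wz":{"type":"number"},"gripper":{"type":"number"}}}}},"required":["deltas"]}

```bash
mkdir -p pics
cat > h.py <<'E'
import numpy as np, cv2
from bench import robot, eyes
def snap(n,f=None):
    c=eyes.get_calibration(n); im=eyes.snapshot(n)
    if f: cv2.imwrite('pics/'+f,im[:,:,::-1])
    return im,c
def ray(c,u,v):
    f=200/np.tan(np.radians(c['fovy'])/2)
    R=np.array(c['R']);t=np.array(c['t'])
    d=R.T@np.array([(u-c['cx'])/f,(v-c['cy'])/f,1]); return -R.T@t,d
def plane(c,u,v,z):
    o,d=ray(c,u,v); return o+d*(z-o[2])/d[2]
def proj(c,X):
    f=200/np.tan(np.radians(c['fovy'])/2)
    p=np.array(c['R'])@np.array(X)+np.array(c['t']); return np.array([c['cx']+f*p[0]/p[2],c['cy']+f*p[1]/p[2]])
E
python3 - <<'E'
from h import *
a,c=snap('scene','scene.png');b,d=snap('side','side.png')
for k in (c,d): print(k)
print(robot.get_obs())
E
```

```text
{'fovy': 57.044455588439455, 'cx': 315.38276077225373, 'cy': 200.07708256289848, 'R': array([[ 0.76670595,  0.64185262,  0.01368233],
       [ 0.34875467, -0.39851204, -0.84826784],
       [-0.53901036,  0.65514378, -0.52939065]]), 't': array([-0.40677557, -0.10538666,  1.61851763])}
{'fovy': 55.05282905098451, 'cx': 321.9444820268488, 'cy': 193.8090809654312, 'R': array([[ 0.94181622, -0.33592606, -0.01165689],
       [-0.24717607, -0.66865796, -0.70128491],
       [ 0.2277854 ,  0.66336281, -0.7127858 ]]), 't': array([-0.55483633,  0.21980261,  1.15764306])}
{'time': 0.1, 'joint_positions': array([-1.27609650e+00,  8.79349266e-02,  1.37208114e+00, -3.06116978e-06,
        1.68361350e+00, -1.03087670e-01]), 'qvel': array([-9.12731018e-04,  4.21962425e-04, -4.00236638e-03, -1.71838286e-03,
       -7.15670589e-04,  1.95596794e-05]), 'joint_torque': array([ 2.35038038e-03, -3.41249907e+01, -3.03303230e+01,  7.19849719e-02,
        3.03692627e-02, -9.20771708e-05]), 'tool_pos': array([ 0.21297427, -0.50677313,  0.30160276]), 'ee_rot': array([-3.13956624e+00, -2.06582636e-04,  3.97786945e-01]), 'wrist_force': array([-0.07845251, -0.12096848, -0.61803926]), 'wrist_torque': array([0.02757306, 0.01491648, 0.01318274]), 'finger_force': 0.0, 'width': 0.09382573029421039}
```

View pics/scene.png

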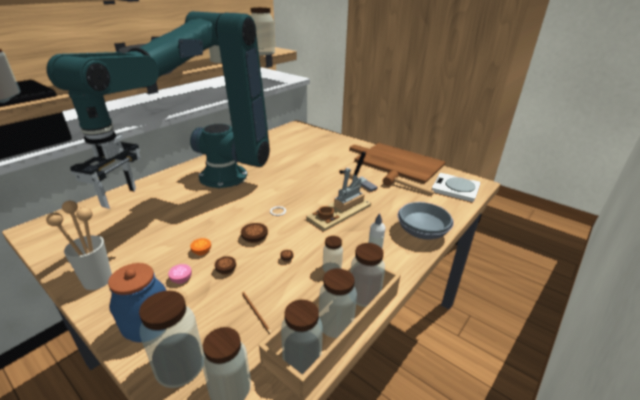

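View pics/side.png

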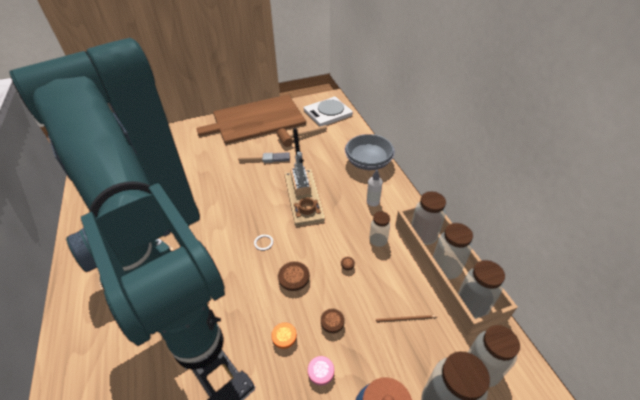

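Side view: dark lids at (294,277), (333,321) and (348,264), an orange one at (284,335) and a pink one at (320,370). The dark lid at (333,321) is the middle of the three dark sizes. The jig's nest is at (307,207). I'll measure the sizes and check in an enlarged crop.

Run:
```python
from h import *
S=cv2.imread('pics/side.png');C=cv2.imread('pics/scene.png')
c=eyes.get_calibration('side');k=eyes.get_calibration('scene')
for nm,im,cal,bx in (('side',S,c,(180,90,450,350)),('scene',C,k,(180,140,400,290))):
    hsv=cv2.cvtColor(im,cv2.COLOR_BGR2HSV)
    m=(hsv[:,:,2]<120).astype(np.uint8); m[:bx[1]]=0;m[bx[3]:]=0;m[:,:bx[0]]=0;m[:,bx[2]:]=0
    n,l,st,ce=cv2.connectedComponentsWithStats(m)
    for i in range(1,n):
        if st[i,4]>40:
            x,y,w,h,a=st[i]; p=plane(cal,*ce[i],.025)
            wd=np.linalg.norm(plane(cal,x,y+h/2,.025)-plane(cal,x+w,y+h/2,.025))
            print(nm,ce[i].round(1),st[i],p.round(4),'w',wd.round(3))
a=cv2.resize(S[225:355,250:400],None,fx=4,fy=4,interpolation=3)[:520]
b=cv2.resize(S[120:235,265:345],None,fx=4.5,fy=4.5,interpolation=3)[:520]
h=np.zeros((520,800,3),np.uint8); h[:a.shape[0],:430]=a[:,50:480]; h[:b.shape[0],440:440+b.shape[1]]=b
cv2.imwrite('pics/crop1.png',h)
```

```text
side [218.3  99.7] [ 180   90  113   30 1772] [0.3731 0.8113 0.025 ] w 0.512
side [291.7 163.3] [ 225  122  100   95 1244] [0.5636 0.266  0.025 ] w 0.371
side [209.5 132.4] [199 129  22   8  83] [0.2994 0.5718 0.025 ] w 0.091
side [369.6 159.9] [ 346  135   48   48 1303] [0.8458 0.1818 0.025 ] w 0.182
side [267.5 160.4] [240 158  50   6 148] [0.4817 0.3144 0.025 ] w 0.19
side [196.2 281.9] [ 180  161   45  189 4843] [ 0.1634 -0.132   0.025 ] w 0.136
side [372.  194.9] [368 186  12  18  84] [0.7762 0.01   0.025 ] w 0.041
side [432.2 225.9] [ 405  191   45   89 1837] [ 0.8975 -0.1823  0.025 ] w 0.14
side [379.  215.4] [369 202  20  25 286] [ 0.7579 -0.0835  0.025 ] w 0.066
side [424.4 262.7] [ 396  214   54  100 1128] [ 0.8027 -0.2967  0.025 ] w 0.157
side [308.6 222.9] [296 220  27   7  85] [ 0.5315 -0.0344  0.025 ] w 0.087
side [379.9 245.8] [370 234  20  25 358] [ 0.7072 -0.1962  0.025 ] w 0.061
side [294.1 282.4] [279 263  30  34 550] [ 0.4242 -0.2289  0.025 ] w 0.085
side [347.7 268.9] [342 262  12  13 103] [ 0.5835 -0.2392  0.025 ] w 0.035
side [332.8 327.7] [321 310  23  30 359]
[... 394 characters left out ...]
48 0.025 ] w 0.055
scene [395.8 231.4] [390 213  10  32 164] [0.7941 0.1102 0.025 ] w 0.034
scene [377.7 220.3] [374 215   7  10  47] [0.7126 0.126  0.025 ] w 0.025
scene [314.5 223.6] [307 218  18  12  51] [ 0.5565 -0.0364  0.025 ] w 0.063
scene [252.2 236.1] [239 224  28  22 360] [ 0.4468 -0.2258  0.025 ] w 0.093
scene [355.5 270.9] [ 311  229   82   61 2166] [ 0.801  -0.1396  0.025 ] w 0.251
scene [332.7 242.8] [325 236  16  14 178] [ 0.6695 -0.079   0.025 ] w 0.052
scene [195.5 254.4] [189 251  18   7  75] [ 0.3845 -0.4018  0.025 ] w 0.055
scene [285.1 258.6] [279 253  14  11  94] [ 0.6066 -0.2355  0.025 ] w 0.043
scene [223.3 269.5] [212 258  24  20 257] [ 0.5032 -0.3885  0.025 ] w 0.07
```

View pics/crop1.png

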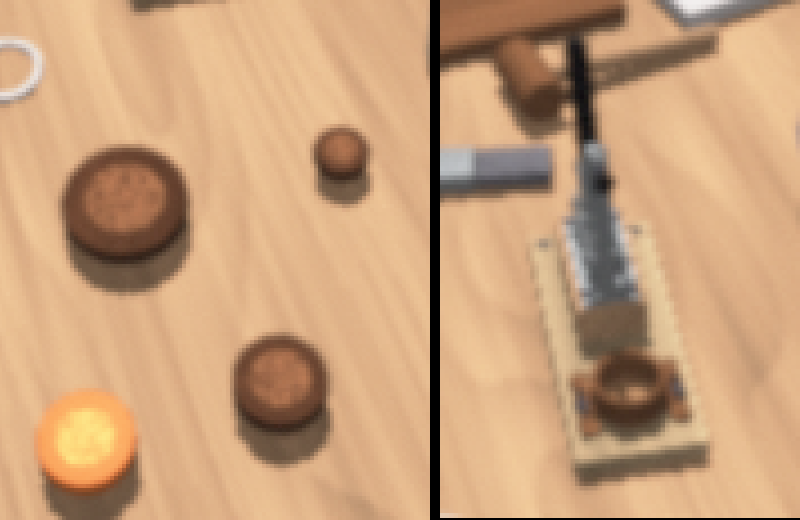

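The crop confirms it: of the dark lids, big (294,277), small (348,264) and middle (333,321), the middle one is the target. The orange one is a decoy. The jig's nest has tabs either side of it in y, and the clamp stands open behind it.

Run:
```python
from h import *
c=eyes.get_calibration('wrist');print(c)
R=np.array(c['R']);o=robot.get_obs()
from scipy.spatial.transform import Rotation as Ro
T=Ro.from_euler('xyz',o['ee_rot']).as_matrix()
print('cam in tool',T.T@(-R.T@c['t']-o['tool_pos']),'\nview axis in tool',T.T@R[2],'img right',T.T@R[0])
s=eyes.get_calibration('side');k=eyes.get_calibration('scene')
# lid/nest centres from both views; board corners
for u,v in((333,318),(307,205)):
  print(plane(s,u,v,.03 if v>300 else .044))
for u,v in((225,263),(325,212)): print(plane(k,u,v,.03 if v>230 else .044))
```

```text
{'fovy': 62.12638722160445, 'cx': 322.7497005645038, 'cy': 198.90022187434244, 'R': array([[ 0.38733187, -0.92193936, -0.00135907],
       [-0.88691722, -0.37301975,  0.27245937],
       [-0.25169798, -0.10432682, -0.96216633]]), 't': array([-0.54884501, -0.02894131,  0.39126392])}
cam in tool [ 0.07871421 -0.0005016  -0.08198052] 
view axis in tool [-2.72658317e-01  6.28152669e-04  9.62110725e-01] img right [-5.10517950e-05  9.99999776e-01 -6.67357933e-04]
[ 0.48863164 -0.36876436  0.03      ]
[0.54629152 0.0253543  0.044     ]
[ 0.48911116 -0.37059033  0.03      ]
[0.55600873 0.02198417 0.044     ]
```

>>> carry_out([
  {"dx": 0.96,"dy": -0.06},
  {"dx": 0.96,"dy": -0.06},
  {"dx": 0.96,"dy": -0.06},
  {"dx": 0.96,"dy": -0.06},
  {"dx": 0.96,"dy": -0.06},
  {"dx": 0.96,"dy": -0.06},
  {"dx": 0.96,"dy": -0.06},
  {"dx": 0.96,"dy": -0.06},
  {"dx": 0.96,"dy": -0.06},
  {"dx": 0.96,"dy": -0.06},
  {"dx": 0.96,"dy": -0.06},
  {"dx": 0.96,"dy": -0.06},
  {"dx": 0.96,"dy": -0.06},
  {"dx": 0.96,"dy": -0.06},
  {"dx": 0.96,"dy": -0.06},
  {"dx": 0.96,"dy": -0.06},
  {},
  {},
  {},
])

```text
invalid input
```

```bash
cat >> h.py <<'E'
def lidfind(z,im,c):
    g=cv2.GaussianBlur(im,(5,5),0); hsv=cv2.cvtColor(g,cv2.COLOR_RGB2HSV)
    m=((hsv[:,:,2]<150)&(hsv[:,:,1]>60)).astype(np.uint8)
    out=[]
    for k in cv2.findContours(m,0,2)[0]:
        if cv2.contourArea(k)>800:
            pts=np.array([plane(c,*p[0],z)[:2] for p in k],np.float32)
            (x,y),r=cv2.minEnclosingCircle(pts); e=cv2.fitEllipse(pts); out.append((np.round((x,y,r),4),np.round(k.mean(0)[0]),np.round(e[0]+e[1],4)))
    return out
E
python3 - <<'E'
from h import *
im,c=snap('wrist','w1.png');o=robot.get_obs();print(o['time'],o['tool_pos'],o['ee_rot'])
for r in lidfind(.03,im,c): print(r)
E
```

```text
0.15 [ 0.21299933 -0.5068069   0.30180324] [-3.13994740e+00 -1.71295858e-04  3.97799062e-01]
(array([ 0.1162, -0.8233,  0.0569]), array([529., 345.]), array([ 0.1138, -0.8246,  0.0467,  0.107 ]))
(array([-0.0822, -0.3526,  0.0568]), array([118., 341.]), array([-0.0825, -0.3536,  0.0461,  0.1104]))
(array([ 0.3504, -0.8198,  0.0644]), array([624., 180.]), array([ 0.3418, -0.8098,  0.036 ,  0.1182]))
(array([ 0.1495, -0.4348,  0.275 ]), array([192., 216.]), array([ 0.1091, -0.4012,  0.236 ,  0.4967]))
(array([ 0.3065, -0.7191,  0.1826]), array([546., 183.]), array([ 0.3104, -0.7151,  0.1817,  0.3201]))
(array([ 0.3945, -0.4926,  0.0305]), array([381.,  13.]), array([ 0.388 , -0.4964,  0.0257,  0.0564]))
(array([ 0.3419, -0.3891,  0.0298]), array([266.,  23.]), array([ 0.3363, -0.3962,  0.0271,  0.0555]))
```

View pics/w1.png

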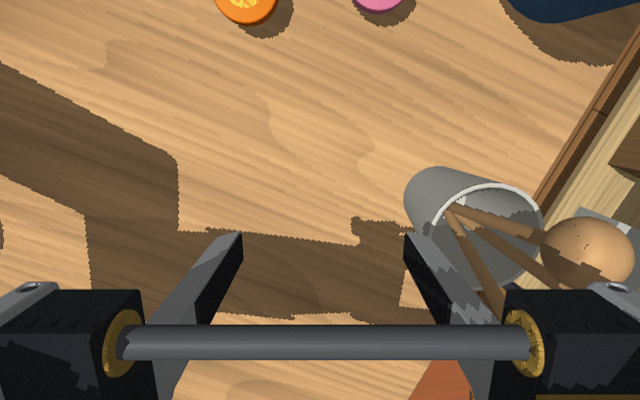

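The wrist view is sharp: fingers low in the frame, orange (245,5) and pink (380,5) decoys ahead, utensil pot at (475,220). The move was refused as invalid input, so I'll give full rows.

>>> carry_out([
  {"dx": 0.96,"dy": -0.06,"dz": 0,"wx": 0,"wy": 0,"wz": 0,"gripper": 0},
  {"dx": 0.96,"dy": -0.06,"dz": 0,"wx": 0,"wy": 0,"wz": 0,"gripper": 0},
  {"dx": 0.96,"dy": -0.06,"dz": 0,"wx": 0,"wy": 0,"wz": 0,"gripper": 0},
  {"dx": 0.96,"dy": -0.06,"dz": 0,"wx": 0,"wy": 0,"wz": 0,"gripper": 0},
  {"dx": 0.96,"dy": -0.06,"dz": 0,"wx": 0,"wy": 0,"wz": 0,"gripper": 0},
  {"dx": 0.96,"dy": -0.06,"dz": 0,"wx": 0,"wy": 0,"wz": 0,"gripper": 0},
  {"dx": 0.96,"dy": -0.06,"dz": 0,"wx": 0,"wy": 0,"wz": 0,"gripper": 0},
  {"dx": 0.96,"dy": -0.06,"dz": 0,"wx": 0,"wy": 0,"wz": 0,"gripper": 0},
  {"dx": 0.96,"dy": -0.06,"dz": 0,"wx": 0,"wy": 0,"wz": 0,"gripper": 0},
  {"dx": 0.96,"dy": -0.06,"dz": 0,"wx": 0,"wy": 0,"wz": 0,"gripper": 0},
  {"dx": 0.96,"dy": -0.06,"dz": 0,"wx": 0,"wy": 0,"wz": 0,"gripper": 0},
  {"dx": 0.96,"dy": -0.06,"dz": 0,"wx": 0,"wy": 0,"wz": 0,"gripper": 0},
  {"dx": 0.96,"dy": -0.06,"dz": 0,"wx": 0,"wy": 0,"wz": 0,"gripper": 0},
  {"dx": 0.96,"dy": -0.06,"dz": 0,"wx": 0,"wy": 0,"wz": 0,"gripper": 0},
  {"dx": 0.96,"dy": -0.06,"dz": 0,"wx": 0,"wy": 0,"wz": 0,"gripper": 0},
  {"dx": 0.5,"dy": -0.06,"dz": 0,"wx": 0,"wy": 0,"wz": 0,"gripper": 0},
  {"dx": 0,"dy": 0,"dz": 0,"wx": 0,"wy": 0,"wz": 0,"gripper": 0},
  {"dx": 0,"dy": 0,"dz": 0,"wx": 0,"wy": 0,"wz": 0,"gripper": 0},
])

```text
time: 1.65
tool_pos: [0.4802, -0.3739, 0.3023]
ee_rot: [-3.141, 0.001, 0.399]
wrist_force: [0.2, -0.2, 0.7]
width: 0.0941
finger_force: 0.0
```

Run:
```python
from h import *
im,c=snap('wrist','w2.png');o=robot.get_obs();print(o['time'],o['tool_pos'],o['ee_rot'])
for r in lidfind(.03,im,c): print(r)
```

```text
1.7 [ 0.47981352 -0.37421041  0.30240231] [-3.14125616e+00  9.84839068e-04  3.97560816e-01]
(array([ 0.2033, -0.4903,  0.2022]), array([362., 377.]), array([ 0.2343, -0.4775,  0.0869,  0.375 ]))
(array([ 0.382 , -0.692 ,  0.0572]), array([528., 343.]), array([ 0.3813, -0.6925,  0.0466,  0.1086]))
(array([ 0.2319, -0.2182,  0.1045]), array([125., 316.]), array([ 0.2111, -0.1961,  0.1286,  0.1988]))
(array([ 0.384 , -0.5436,  0.2622]), array([430., 263.]), array([ 0.4366, -0.5405,  0.1342,  0.5517]))
(array([ 0.4876, -0.3743,  0.0364]), array([326., 171.]), array([ 0.487 , -0.3736,  0.0638,  0.0717]))
(array([ 0.4325, -0.2151,  0.056 ]), array([175., 160.]), array([ 0.4329, -0.2141,  0.0919,  0.1126]))
(array([ 0.6282, -0.6384,  0.0766]), array([584., 156.]), array([ 0.6221, -0.6262,  0.0474,  0.1392]))
(array([ 0.6438, -0.4112,  0.0512]), array([423.,  45.]), array([ 0.652 , -0.4136,  0.0087,  0.1681]))
(array([ 0.5877, -0.2265,  0.0296]), array([231.,  27.]), array([ 0.5884, -0.2273,  0.0405,  0.0593]))
(array([ 0.5131, -0.0392,  0.0227]), array([18., 24.]), array([ 0.5243, -0.0366,  0.026 ,  0.0661]))
```

View pics/w2.png

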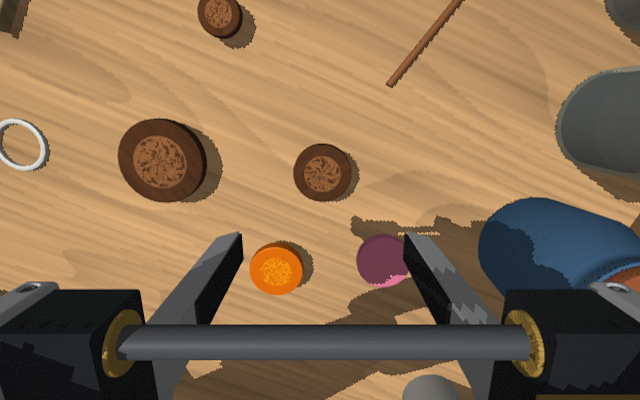

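The wrist view shows the middle lid at (322,172), big at (162,160) and small at (220,15). Orange (276,268) and pink (385,262) are about 100 mm away across the closing line.

Run:
```python
from h import *
im=cv2.imread('pics/w2.png')[:,:,::-1].copy();c=eyes.get_calibration('wrist');o=robot.get_obs()
# inner cork patch vs disc: disc by reddish chroma (shadow on wood keeps lower sat?)
hsv=cv2.cvtColor(im,cv2.COLOR_RGB2HSV)
for p in((300,165),(346,185),(355,172),(322,172),(345,165)): print(p,hsv[p[1],p[0]],im[p[1],p[0]])
for p in((322,172),(323,173),(385,262),(276,268)): print(plane(c,*p,.03))
print(o['tool_pos'])
```

```text
(300, 165) [ 13 161  87] [87 55 32]
(346, 185) [ 11 152  82] [82 51 33]
(355, 172) [ 15 112  98] [98 77 55]
(322, 172) [ 13 164 129] [129  82  46]
(345, 165) [ 11 155  89] [89 54 35]
[ 0.48705143 -0.36989395  0.03      ]
[ 0.48645424 -0.37132108  0.03      ]
[ 0.41671091 -0.4794968   0.03      ]
[ 0.35995574 -0.36434628  0.03      ]
[ 0.47981352 -0.37421041  0.30240231]
```

Run:
```python
from h import *
im=cv2.imread('pics/w2.png')[:,:,::-1].copy();c=eyes.get_calibration('wrist');o=robot.get_obs()
hsv=cv2.cvtColor(im,cv2.COLOR_RGB2HSV)
m=((hsv[:,:,1]>130)&(hsv[:,:,2]<150)).astype(np.uint8); m=cv2.morphologyEx(m,cv2.MORPH_OPEN,np.ones((3,3)))
for k in cv2.findContours(m,0,2)[0]:
    x,y,w,h=cv2.boundingRect(k)
    if abs(x+w/2-322)<25 and abs(y+h/2-172)<25 and w>30:
        pts=np.array([plane(c,*p[0],.03)[:2] for p in k],np.float32)
        e=cv2.fitEllipse(pts);print(x,y,w,h,e)
        d=np.array(e[0])-o['tool_pos'][:2];y=o['ee_rot'][2]
        print('tool dx dy mm',1e3*(d[0]*np.cos(y)+d[1]*np.sin(y)),1e3*(d[0]*np.sin(y)-d[1]*np.cos(y)))
```

```text
294 144 57 57 ((0.4860032796859741, -0.3704586625099182), (0.06189173087477684, 0.06287945061922073), 114.71883392333984)
tool dx dy mm 7.15957026267517 -1.062646924831926
```

>>> carry_out([
  {"dx": 0.36,"dy": -0.05,"dz": 0.9,"wx": 0,"wy": 0,"wz": 0,"gripper": 0},
  {"dx": 0,"dy": 0,"dz": 1,"wx": 0,"wy": 0,"wz": 0,"gripper": 0},
  {"dx": 0,"dy": 0,"dz": 1,"wx": 0,"wy": 0,"wz": 0,"gripper": 0},
  {"dx": 0,"dy": 0,"dz": 1,"wx": 0,"wy": 0,"wz": 0,"gripper": 0},
  {"dx": 0,"dy": 0,"dz": 1,"wx": 0,"wy": 0,"wz": 0,"gripper": 0},
  {"dx": 0,"dy": 0,"dz": 1,"wx": 0,"wy": 0,"wz": 0,"gripper": 0},
  {"dx": 0,"dy": 0,"dz": 1,"wx": 0,"wy": 0,"wz": 0,"gripper": 0},
  {"dx": 0,"dy": 0,"dz": 1,"wx": 0,"wy": 0,"wz": 0,"gripper": 0},
  {"dx": 0,"dy": 0,"dz": 1,"wx": 0,"wy": 0,"wz": 0,"gripper": 0},
  {"dx": 0,"dy": 0,"dz": 1,"wx": 0,"wy": 0,"wz": 0,"gripper": 0},
  {"dx": 0,"dy": 0,"dz": 0,"wx": 0,"wy": 0,"wz": 0,"gripper": 0},
  {"dx": 0,"dy": 0,"dz": 0,"wx": 0,"wy": 0,"wz": 0,"gripper": 0},
])

```text
time: 2.7
tool_pos: [0.4852, -0.3704, 0.1037]
ee_rot: [-3.139, 0.002, 0.396]
wrist_force: [0.0, -0.0, 0.5]
width: 0.094
finger_force: 0.0
```

Run:
```python
from h import *
im,c=snap('wrist','w3.png');o=robot.get_obs();print(o['time'],o['tool_pos'],o['ee_rot'])
```

```text
2.75 [ 0.48608794 -0.37095992  0.1053487 ] [3.14111209e+00 6.22243508e-05 3.96631328e-01]
```

View pics/w3.png

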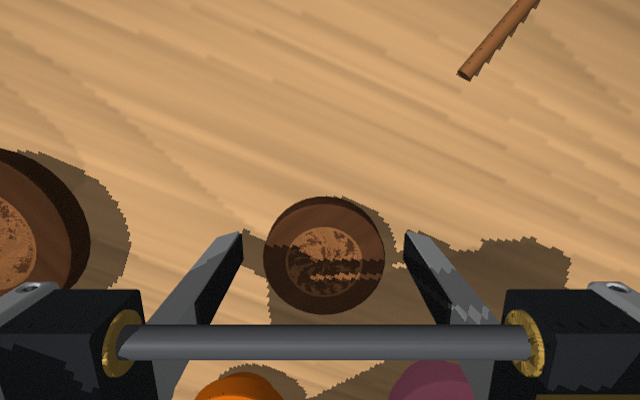

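The lid (centre about (324,257)) sits between the fingers (243 to 404). Closing and lifting.

>>> carry_out([
  {"dx": 0,"dy": 0,"dz": 0,"wx": 0,"wy": 0,"wz": 0,"gripper": 255},
  {"dx": 0,"dy": 0,"dz": 0,"wx": 0,"wy": 0,"wz": 0,"gripper": 255},
  {"dx": 0,"dy": 0,"dz": 0,"wx": 0,"wy": 0,"wz": 0,"gripper": 255},
  {"dx": 0,"dy": 0,"dz": 0,"wx": 0,"wy": 0,"wz": 0,"gripper": 255},
  {"dx": 0,"dy": 0,"dz": 0,"wx": 0,"wy": 0,"wz": 0,"gripper": 255},
  {"dx": 0,"dy": 0,"dz": 0,"wx": 0,"wy": 0,"wz": 0,"gripper": 255},
  {"dx": 0,"dy": 0,"dz": 0,"wx": 0,"wy": 0,"wz": 0,"gripper": 255},
  {"dx": 0,"dy": 0,"dz": 0,"wx": 0,"wy": 0,"wz": 0,"gripper": 255},
])

```text
time: 3.42
tool_pos: [0.4869, -0.3704, 0.1054]
ee_rot: [3.141, -0.0, 0.398]
wrist_force: [-0.3, 0.7, 4.3]
width: 0.0631
finger_force: 30.0
```

>>> carry_out([
  {"dx": 0,"dy": 0,"dz": -1,"wx": 0,"wy": 0,"wz": 0,"gripper": 255},
  {"dx": 0,"dy": 0,"dz": -1,"wx": 0,"wy": 0,"wz": 0,"gripper": 255},
  {"dx": 0,"dy": 0,"dz": -1,"wx": 0,"wy": 0,"wz": -0.97,"gripper": 255},
  {"dx": 0,"dy": 0,"dz": -1,"wx": 0,"wy": 0,"wz": -0.97,"gripper": 255},
  {"dx": 0,"dy": 0,"dz": -1,"wx": 0,"wy": 0,"wz": -0.97,"gripper": 255},
  {"dx": 0,"dy": 0,"dz": -1,"wx": 0,"wy": 0,"wz": -0.97,"gripper": 255},
  {"dx": 0,"dy": 0,"dz": -1,"wx": 0,"wy": 0,"wz": -0.97,"gripper": 255},
  {"dx": 0,"dy": 0,"dz": -1,"wx": 0,"wy": 0,"wz": -0.97,"gripper": 255},
  {"dx": 0,"dy": 0,"dz": -1,"wx": 0,"wy": 0,"wz": -0.97,"gripper": 255},
  {"dx": 0,"dy": 0,"dz": -1,"wx": 0,"wy": 0,"wz": -0.97,"gripper": 255},
  {"dx": 0,"dy": 0,"dz": 0,"wx": 0,"wy": 0,"wz": -0.97,"gripper": 255},
  {"dx": 0,"dy": 0,"dz": 0,"wx": 0,"wy": 0,"wz": -0.97,"gripper": 255},
  {"dx": 0,"dy": 0,"dz": 0,"wx": 0,"wy": 0,"wz": 0,"gripper": 255},
])

```text
time: 4.5
tool_pos: [0.4866, -0.3702, 0.3045]
ee_rot: [-3.142, -0.0, 1.564]
wrist_force: [-0.2, 0.5, -0.6]
width: 0.0629
finger_force: 30.0
```

>>> carry_out([
  {"dx": 0.93,"dy": 0.25,"dz": 0,"wx": 0,"wy": 0,"wz": 0,"gripper": 255},
  {"dx": 0.93,"dy": 0.25,"dz": 0,"wx": 0,"wy": 0,"wz": 0,"gripper": 255},
  {"dx": 0.93,"dy": 0.25,"dz": 0,"wx": 0,"wy": 0,"wz": 0,"gripper": 255},
  {"dx": 0.93,"dy": 0.25,"dz": 0,"wx": 0,"wy": 0,"wz": 0,"gripper": 255},
  {"dx": 0.93,"dy": 0.25,"dz": 0,"wx": 0,"wy": 0,"wz": 0,"gripper": 255},
  {"dx": 0.93,"dy": 0.25,"dz": 0,"wx": 0,"wy": 0,"wz": 0,"gripper": 255},
  {"dx": 0.93,"dy": 0.25,"dz": 0,"wx": 0,"wy": 0,"wz": 0,"gripper": 255},
  {"dx": 0.93,"dy": 0.25,"dz": 0,"wx": 0,"wy": 0,"wz": 0,"gripper": 255},
  {"dx": 0.93,"dy": 0.25,"dz": 0,"wx": 0,"wy": 0,"wz": 0,"gripper": 255},
  {"dx": 0.93,"dy": 0.25,"dz": 0,"wx": 0,"wy": 0,"wz": 0,"gripper": 255},
  {"dx": 0.93,"dy": 0.25,"dz": 0,"wx": 0,"wy": 0,"wz": 0,"gripper": 255},
  {"dx": 0.93,"dy": 0.25,"dz": 0,"wx": 0,"wy": 0,"wz": 0,"gripper": 255},
  {"dx": 0,"dy": 0,"dz": 0,"wx": 0,"wy": 0,"wz": 0,"gripper": 255},
  {"dx": 0,"dy": 0,"dz": 0,"wx": 0,"wy": 0,"wz": 0,"gripper": 255},
  {"dx": 0,"dy": 0,"dz": 0,"wx": 0,"wy": 0,"wz": 0,"gripper": 255},
])

```text
time: 5.75
tool_pos: [0.5484, -0.1479, 0.304]
ee_rot: [-3.14, 0.0, 1.56]
wrist_force: [-0.2, 0.3, -0.8]
width: 0.0633
finger_force: 30.0
```

Run:
```python
from h import *
im,c=snap('wrist','w4.png');np.save('c4.npy',c,allow_pickle=True);o=robot.get_obs();print(o['time'],o['tool_pos'],o['ee_rot'],o['wrist_force'],o['wrist_torque'])
```

```text
5.8 [ 0.54834845 -0.14825741  0.3042048 ] [-3.14069272e+00  3.37411018e-04  1.55996509e+00] [ 0.39752207  0.75758317 -0.50029009] [-0.08255253 -0.09474199 -0.00338938]
```

View pics/w4.png

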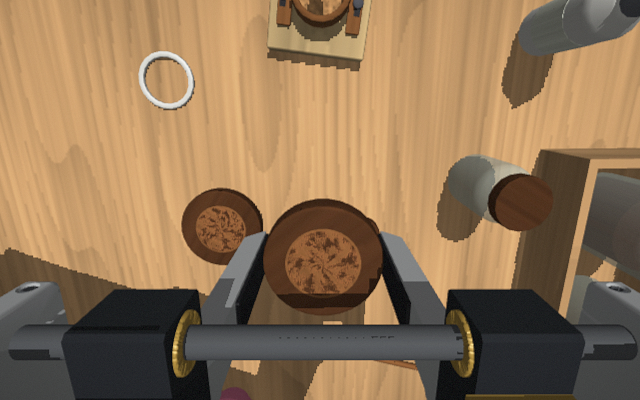

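The wrist view shows the lid held between the fingers at (323,257), with the jig's near end and nest at the top (320,10). Moving 90 mm forward to see the nest fully.

>>> carry_out([
  {"dx": 0.9,"dy": 0,"dz": 0,"wx": 0,"wy": 0,"wz": 0,"gripper": 255},
  {"dx": 0.9,"dy": 0,"dz": 0,"wx": 0,"wy": 0,"wz": 0,"gripper": 255},
  {"dx": 0.9,"dy": 0,"dz": 0,"wx": 0,"wy": 0,"wz": 0,"gripper": 255},
  {"dx": 0.9,"dy": 0,"dz": 0,"wx": 0,"wy": 0,"wz": 0,"gripper": 255},
  {"dx": 0.9,"dy": 0,"dz": 0,"wx": 0,"wy": 0,"wz": 0,"gripper": 255},
  {"dx": 0,"dy": 0,"dz": 0,"wx": 0,"wy": 0,"wz": 0,"gripper": 255},
  {"dx": 0,"dy": 0,"dz": 0,"wx": 0,"wy": 0,"wz": 0,"gripper": 255},
  {"dx": 0,"dy": 0,"dz": 0,"wx": 0,"wy": 0,"wz": 0,"gripper": 255},
])

```text
time: 6.47
tool_pos: [0.5494, -0.0588, 0.3046]
ee_rot: [-3.141, 0.001, 1.56]
wrist_force: [-0.0, -0.3, -1.1]
width: 0.063
finger_force: 30.0
```

Run:
```python
from h import *
P=[];
for i in range(3):
    im,c=snap('wrist','w5.png');o=robot.get_obs();P.append(np.r_[o['tool_pos'],o['ee_rot']])
np.save('c5.npy',c,allow_pickle=True);print(o['time'],np.array(P).round(4),o['wrist_force'])
cv2.imwrite('pics/w5c.png',cv2.resize(im[0:300,170:470,::-1],(600,600),interpolation=2))
```

```text
6.6167 [[ 5.4940e-01 -5.8900e-02  3.0450e-01 -3.1414e+00  7.0000e-04  1.5599e+00]
 [ 5.4940e-01 -5.8800e-02  3.0460e-01 -3.1415e+00  6.0000e-04  1.5599e+00]
 [ 5.4940e-01 -5.8700e-02  3.0460e-01 -3.1415e+00  5.0000e-04  1.5600e+00]] [-0.29820257  0.57462796 -0.31827714]
```

View pics/w5c.png

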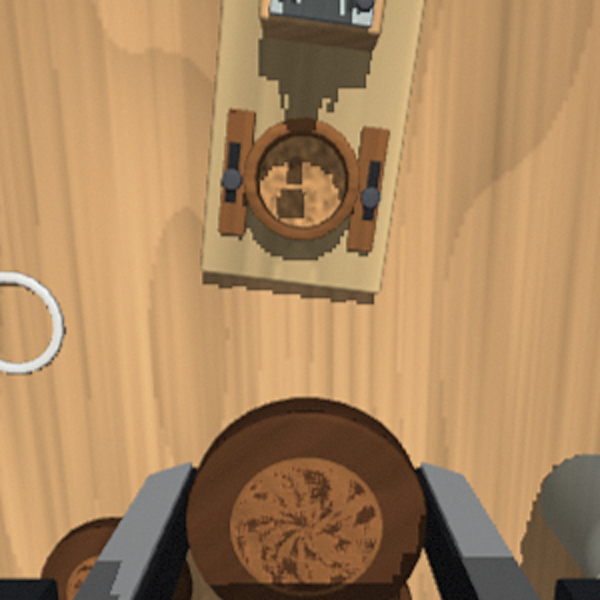

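The crop shows the nest's bore at about (303,178), with board corners at (203,270) and (380,291) and board edges running up-right. The held lid's patch is centred at about (307,524). Next I'll work out the nest axis and jig yaw.

Run:
```python
from h import *
c=np.load('c5.npy',allow_pickle=True).item();o=robot.get_obs();tp=o['tool_pos'];yw=o['ee_rot'][2]
q=lambda x,y,z:plane(c,170+x/2,y/2,z)[:2]
L=[q(203,270,.018),q(222,0,.018)];Rr=[q(380,291,.018),q(425,0,.018)]
print('edge yaw',[np.arctan2(*(b-a)[::-1]) for a,b in(L,Rr)],'front',np.arctan2(*(L[0]-Rr[0])[::-1])-np.pi/2,'w',np.linalg.norm(L[0]-Rr[0]))
im=cv2.imread('pics/w5.png');hsv=cv2.cvtColor(im,cv2.COLOR_BGR2HSV)
print('outer w',np.linalg.norm(q(245,178,.044)-q(360,178,.044)), q(302.5,178,.044))
print('top outer',q(304,118,.044),'bore L,R',q(257,178,.044),q(349,178,.044))
# rim mask
g=im[50:125,285:360]
m=((hsv[...,1]>140)&(hsv[...,0]<14)).astype(np.uint8)[50:125,285:360]
for r in range(0,75,2): print(''.join('#' if v else '.' for v in m[r]))
top=tp[2]-.0754
for x,y in((307,524),): 
    p=plane(c,170+x/2,y/2,top)[:2]-tp[:2];print('lid in tool', p@[np.cos(yw),np.sin(yw)],p@[np.sin(yw),-np.cos(yw)])
```

```text
edge yaw [np.float64(1.44665318658922), np.float64(1.4356202348237954)] front 1.442804815936424 w 0.09782830332980948
outer w 0.056353489477045944 [0.54810953 0.0353745 ]
top outer [0.54916131 0.06266068] bore L,R [0.52581464 0.03561938] [0.57089471 0.03512423]
...........................................................................
...........................................................................
...........................................................................
##########.................................................................
#####.####.##..............................................................
####.#######...................#....#.####.#...............................
######..###.............########.#..####.##.#####..........................
####.###..##........#########..############...#...#................###.....
####..#..###......##..#.##..##...###...#.######..##.##............##.####.#
..##..#.####....###.#######...............#....###.#.#.#..........#########
###...#####....####..#.............................##.##.#........#####.#..
..
[... 1406 characters left out ...]
............#...##...#.###......#..
#.##.##........#.####............................#.####.....##..#.#.#..##..
##.#.................####.##....................#.###.#.....#.######.####..
###.#.#.............#.#..#.#####.########.##...####.........###.##.#.###...
###.###................##.#.#..#..####..###..##.............####.######....
...........................###.##.##########.#..............####...##..#...
...........................................................###.#####.##....
...........................................................#.#.####.###....
...........................................................##.#########....
lid in tool 0.0006599651048700869 -0.0005072582794363491
```

>>> carry_out([
  {"dx": 0,"dy": 0,"dz": 0,"wx": 0,"wy": 0,"wz": 0.985,"gripper": 255},
  {"dx": 0.927,"dy": -0.132,"dz": 0,"wx": 0,"wy": 0,"wz": 0,"gripper": 255},
  {"dx": 0.927,"dy": -0.132,"dz": 0,"wx": 0,"wy": 0,"wz": 0,"gripper": 255},
  {"dx": 0.927,"dy": -0.132,"dz": 0,"wx": 0,"wy": 0,"wz": 0,"gripper": 255},
  {"dx": 0.927,"dy": -0.132,"dz": 0,"wx": 0,"wy": 0,"wz": 0,"gripper": 255},
  {"dx": 0.927,"dy": -0.132,"dz": 0,"wx": 0,"wy": 0,"wz": 0,"gripper": 255},
  {"dx": 0,"dy": 0,"dz": 1,"wx": 0,"wy": 0,"wz": 0,"gripper": 255},
  {"dx": 0,"dy": 0,"dz": 1,"wx": 0,"wy": 0,"wz": 0,"gripper": 255},
  {"dx": 0,"dy": 0,"dz": 1,"wx": 0,"wy": 0,"wz": 0,"gripper": 255},
  {"dx": 0,"dy": 0,"dz": 0.5,"wx": 0,"wy": 0,"wz": 0,"gripper": 255},
  {"dx": 0,"dy": 0,"dz": 0,"wx": 0,"wy": 0,"wz": 0,"gripper": 255},
  {"dx": 0,"dy": 0,"dz": 0,"wx": 0,"wy": 0,"wz": 0,"gripper": 255},
])

```text
time: 7.62
tool_pos: [0.5481, 0.0356, 0.2345]
ee_rot: [-3.141, 0.0, 1.443]
wrist_force: [-0.5, 0.4, -1.1]
width: 0.063
finger_force: 30.0
```

Run:
```python
from h import *
P=[]
for i in range(3):
    im,c=snap('side','s2.png');o=robot.get_obs();P.append(np.r_[o['tool_pos'],o['ee_rot']])
print(o['time'],np.mean(P,0).round(4),o['wrist_force'])
cv2.imwrite('pics/s2c.png',cv2.resize(im[60:240,190:410,::-1],None,fx=3,fy=3))
```

```text
7.7667 [ 5.4880e-01  3.5700e-02  2.3610e-01  3.1392e+00 -1.0000e-04  1.4430e+00] [ 0.00290389 -0.09829373 -0.96050533]
```

View pics/s2c.png

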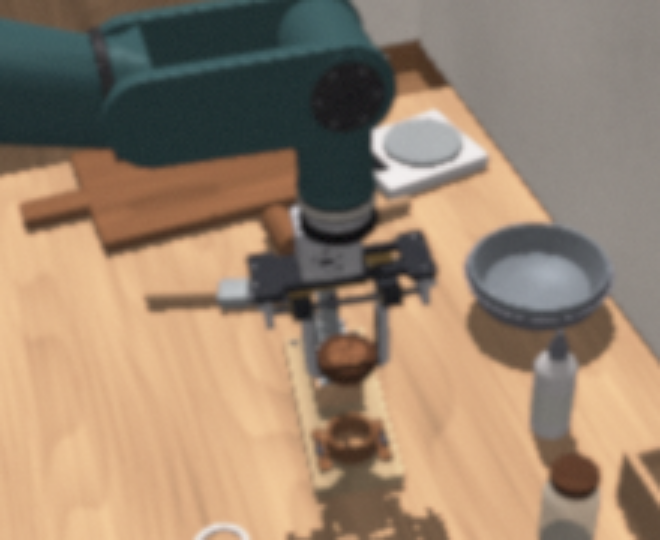

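The lid hangs over the nest line, with the hand clear of the clamp. Descending to just above the rim, then feeling.

>>> carry_out([
  {"dx": 0,"dy": 0,"dz": 1,"wx": 0,"wy": 0,"wz": 0,"gripper": 255},
  {"dx": 0,"dy": 0,"dz": 1,"wx": 0,"wy": 0,"wz": 0,"gripper": 255},
  {"dx": 0,"dy": 0,"dz": 1,"wx": 0,"wy": 0,"wz": 0,"gripper": 255},
  {"dx": 0,"dy": 0,"dz": 0.9,"wx": 0,"wy": 0,"wz": 0,"gripper": 255},
  {"dx": 0,"dy": 0,"dz": 0,"wx": 0,"wy": 0,"wz": 0,"gripper": 255},
  {"dx": 0,"dy": 0,"dz": 0,"wx": 0,"wy": 0,"wz": 0,"gripper": 255},
  {"dx": 0,"dy": 0,"dz": 0,"wx": 0,"wy": 0,"wz": 0,"gripper": 255},
])

```text
time: 8.35
tool_pos: [0.5491, 0.0359, 0.1587]
ee_rot: [3.138, -0.0, 1.443]
wrist_force: [-0.1, -0.5, -1.2]
width: 0.063
finger_force: 30.0
```

>>> carry_out([
  {"dx": 0,"dy": 0,"dz": 0.05,"wx": 0,"wy": 0,"wz": 0,"gripper": 255},
  {"dx": 0,"dy": 0,"dz": 0.05,"wx": 0,"wy": 0,"wz": 0,"gripper": 255},
  {"dx": 0,"dy": 0,"dz": 0.05,"wx": 0,"wy": 0,"wz": 0,"gripper": 255},
  {"dx": 0,"dy": 0,"dz": 0.05,"wx": 0,"wy": 0,"wz": 0,"gripper": 255},
  {"dx": 0,"dy": 0,"dz": 0.05,"wx": 0,"wy": 0,"wz": 0,"gripper": 255},
  {"dx": 0,"dy": 0,"dz": 0,"wx": 0,"wy": 0,"wz": 0,"gripper": 255},
])

```text
time: 8.85
tool_pos: [0.548, 0.0361, 0.1514]
ee_rot: [-3.141, 0.0, 1.444]
wrist_force: [0.0, 0.2, 0.0]
width: 0.063
finger_force: 30.0
```

>>> carry_out([
  {"dx": 0,"dy": 0,"dz": 0.05,"wx": 0,"wy": 0,"wz": 0,"gripper": 255},
  {"dx": 0,"dy": 0,"dz": 0.05,"wx": 0,"wy": 0,"wz": 0,"gripper": 255},
  {"dx": 0,"dy": 0,"dz": 0,"wx": 0,"wy": 0,"wz": 0,"gripper": 255},
])

```text
time: 9.1
tool_pos: [0.5479, 0.0361, 0.1493]
ee_rot: [-3.141, 0.0, 1.444]
wrist_force: [-0.9, -0.2, -0.6]
width: 0.0635
finger_force: 30.0
```

>>> carry_out([
  {"dx": 0,"dy": 0,"dz": 0.05,"wx": 0,"wy": 0,"wz": 0,"gripper": 255},
  {"dx": 0,"dy": 0,"dz": 0,"wx": 0,"wy": 0,"wz": 0,"gripper": 255},
])

```text
time: 9.27
tool_pos: [0.548, 0.036, 0.1485]
ee_rot: [-3.141, 0.0, 1.444]
wrist_force: [0.3, -0.3, -1.6]
width: 0.0632
finger_force: 30.0
```

>>> carry_out([
  {"dx": 0,"dy": 0,"dz": 0.05,"wx": 0,"wy": 0,"wz": 0,"gripper": 255},
  {"dx": 0,"dy": 0,"dz": 0,"wx": 0,"wy": 0,"wz": 0,"gripper": 255},
])

```text
time: 9.43
tool_pos: [0.548, 0.0361, 0.1475]
ee_rot: [-3.141, 0.0, 1.444]
wrist_force: [0.0, -0.6, 0.0]
width: 0.0631
finger_force: 30.0
```

>>> carry_out([
  {"dx": 0,"dy": 0,"dz": 0.05,"wx": 0,"wy": 0,"wz": 0,"gripper": 255},
  {"dx": 0,"dy": 0,"dz": 0,"wx": 0,"wy": 0,"wz": 0,"gripper": 255},
])

```text
time: 9.6
tool_pos: [0.548, 0.036, 0.1465]
ee_rot: [-3.141, 0.0, 1.444]
wrist_force: [-0.6, 1.1, -0.9]
width: 0.063
finger_force: 30.0
```

>>> carry_out([
  {"dx": 0,"dy": 0,"dz": 0.05,"wx": 0,"wy": 0,"wz": 0,"gripper": 255},
  {"dx": 0,"dy": 0,"dz": 0.05,"wx": 0,"wy": 0,"wz": 0,"gripper": 255},
  {"dx": 0,"dy": 0,"dz": 0,"wx": 0,"wy": 0,"wz": 0,"gripper": 255},
])

```text
time: 9.85
tool_pos: [0.548, 0.036, 0.1444]
ee_rot: [-3.141, 0.0, 1.444]
wrist_force: [0.1, -0.2, -0.2]
width: 0.0631
finger_force: 30.0
```

>>> carry_out([
  {"dx": 0,"dy": 0,"dz": 0.05,"wx": 0,"wy": 0,"wz": 0,"gripper": 255},
  {"dx": 0,"dy": 0,"dz": 0,"wx": 0,"wy": 0,"wz": 0,"gripper": 255},
])

```text
time: 10.02
tool_pos: [0.548, 0.036, 0.1435]
ee_rot: [-3.141, 0.0, 1.444]
wrist_force: [0.2, -0.0, -0.8]
width: 0.0629
finger_force: 30.0
```

>>> carry_out([
  {"dx": 0,"dy": 0,"dz": 0.05,"wx": 0,"wy": 0,"wz": 0,"gripper": 255},
  {"dx": 0,"dy": 0,"dz": 0,"wx": 0,"wy": 0,"wz": 0,"gripper": 255},
])

```text
time: 10.18
tool_pos: [0.548, 0.0361, 0.1425]
ee_rot: [-3.141, 0.0, 1.444]
wrist_force: [-0.2, -0.0, -0.6]
width: 0.0635
finger_force: 30.0
```

The plug is entering freely. Continuing home.

>>> carry_out([
  {"dx": 0,"dy": 0,"dz": 0.05,"wx": 0,"wy": 0,"wz": 0,"gripper": 255},
  {"dx": 0,"dy": 0,"dz": 0.05,"wx": 0,"wy": 0,"wz": 0,"gripper": 255},
  {"dx": 0,"dy": 0,"dz": 0.05,"wx": 0,"wy": 0,"wz": 0,"gripper": 255},
  {"dx": 0,"dy": 0,"dz": 0.05,"wx": 0,"wy": 0,"wz": 0,"gripper": 255},
  {"dx": 0,"dy": 0,"dz": 0,"wx": 0,"wy": 0,"wz": 0,"gripper": 255},
])

```text
time: 10.6
tool_pos: [0.5479, 0.0361, 0.1384]
ee_rot: [-3.141, 0.0, 1.444]
wrist_force: [-0.2, 0.0, -1.1]
width: 0.0628
finger_force: 30.0
```

>>> carry_out([
  {"dx": 0,"dy": 0,"dz": 0.05,"wx": 0,"wy": 0,"wz": 0,"gripper": 255},
  {"dx": 0,"dy": 0,"dz": 0,"wx": 0,"wy": 0,"wz": 0,"gripper": 255},
])

```text
time: 10.77
tool_pos: [0.548, 0.036, 0.1375]
ee_rot: [-3.141, 0.0, 1.444]
wrist_force: [0.3, 0.4, -1.6]
width: 0.063
finger_force: 30.0
```

>>> carry_out([
  {"dx": 0,"dy": 0,"dz": 0.05,"wx": 0,"wy": 0,"wz": 0,"gripper": 255},
  {"dx": 0,"dy": 0,"dz": 0,"wx": 0,"wy": 0,"wz": 0,"gripper": 255},
])

```text
time: 10.93
tool_pos: [0.548, 0.036, 0.1365]
ee_rot: [-3.141, 0.0, 1.444]
wrist_force: [-0.6, 0.1, -0.7]
width: 0.0628
finger_force: 30.0
```

>>> carry_out([
  {"dx": 0,"dy": 0,"dz": 0.04,"wx": 0,"wy": 0,"wz": 0,"gripper": 255},
  {"dx": 0,"dy": 0,"dz": 0,"wx": 0,"wy": 0,"wz": 0,"gripper": 255},
])

```text
time: 11.1
tool_pos: [0.548, 0.036, 0.1357]
ee_rot: [-3.141, 0.0, 1.444]
wrist_force: [0.8, -0.1, -0.4]
width: 0.0631
finger_force: 30.0
```

>>> carry_out([
  {"dx": 0,"dy": 0,"dz": 0.03,"wx": 0,"wy": 0,"wz": 0,"gripper": 255},
  {"dx": 0,"dy": 0,"dz": 0,"wx": 0,"wy": 0,"wz": 0,"gripper": 255},
])

```text
time: 11.27
tool_pos: [0.5482, 0.036, 0.1354]
ee_rot: [3.141, 0.0, 1.444]
wrist_force: [0.1, 0.3, -0.7]
width: 0.0629
finger_force: 30.0
```

>>> carry_out([
  {"dx": 0,"dy": 0,"dz": 0.03,"wx": 0,"wy": 0,"wz": 0,"gripper": 255},
  {"dx": 0,"dy": 0,"dz": 0,"wx": 0,"wy": 0,"wz": 0,"gripper": 255},
])

```text
time: 11.43
tool_pos: [0.5482, 0.036, 0.1354]
ee_rot: [3.141, 0.0, 1.444]
wrist_force: [-2.8, 1.0, 4.6]
width: 0.0631
finger_force: 30.0
```

Home at TCP 0.1354, as predicted. Releasing and lifting.

>>> carry_out([
  {"dx": 0,"dy": 0,"dz": 0,"wx": 0,"wy": 0,"wz": 0,"gripper": 35},
  {"dx": 0,"dy": 0,"dz": 0,"wx": 0,"wy": 0,"wz": 0,"gripper": 35},
  {"dx": 0,"dy": 0,"dz": 0,"wx": 0,"wy": 0,"wz": 0,"gripper": 35},
  {"dx": 0,"dy": 0,"dz": 0,"wx": 0,"wy": 0,"wz": 0,"gripper": 35},
])

```text
time: 11.77
tool_pos: [0.5481, 0.036, 0.1344]
ee_rot: [-3.141, 0.0, 1.444]
wrist_force: [-0.5, 0.6, -0.1]
width: 0.0806
finger_force: 0.0
```

>>> carry_out([
  {"dx": 0,"dy": 0,"dz": -0.3,"wx": 0,"wy": 0,"wz": 0,"gripper": 35},
  {"dx": 0,"dy": 0,"dz": -0.5,"wx": 0,"wy": 0,"wz": 0,"gripper": 35},
  {"dx": 0,"dy": 0,"dz": -1,"wx": 0,"wy": 0,"wz": 0,"gripper": 35},
  {"dx": 0,"dy": 0,"dz": -1,"wx": 0,"wy": 0,"wz": 0,"gripper": 35},
  {"dx": 0,"dy": 0,"dz": -1,"wx": 0,"wy": 0,"wz": 0,"gripper": 35},
  {"dx": 0,"dy": 0,"dz": -1,"wx": 0,"wy": 0,"wz": 0,"gripper": 35},
  {"dx": -1,"dy": 0,"dz": -1,"wx": 0,"wy": 0,"wz": 0,"gripper": 35},
  {"dx": -1,"dy": 0,"dz": -1,"wx": 0,"wy": 0,"wz": 0,"gripper": 35},
  {"dx": -1,"dy": 0,"dz": -1,"wx": 0,"wy": 0,"wz": 0,"gripper": 35},
  {"dx": -1,"dy": 0,"dz": -1,"wx": 0,"wy": 0,"wz": 0,"gripper": 255},
  {"dx": 0,"dy": 0,"dz": 0,"wx": 0,"wy": 0,"wz": 0,"gripper": 255},
  {"dx": 0,"dy": 0,"dz": 0,"wx": 0,"wy": 0,"wz": 0,"gripper": 255},
])

```text
time: 12.77
tool_pos: [0.5384, -0.0439, 0.3131]
ee_rot: [3.137, -0.0, 1.442]
wrist_force: [0.1, 0.7, -0.6]
width: 0.0641
finger_force: 0.0
```

Run:
```python
from h import *
im,c=snap('wrist','w6.png');np.save('c6.npy',c,allow_pickle=True);o=robot.get_obs();print(o['time'],o['tool_pos'],o['ee_rot'],o['wrist_force'])
```

```text
12.8167 [ 0.53795023 -0.04317112  0.31126795] [ 3.14031039e+00 -5.45213312e-04  1.44302898e+00] [ 0.05604957  0.64291183 -0.04955348]
```

View pics/w6.png

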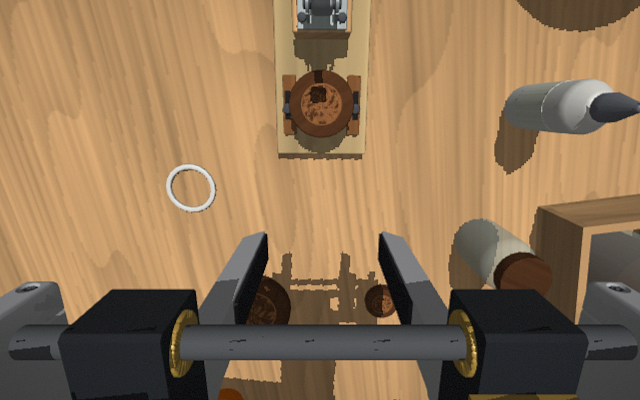

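The lid sits home in the nest at (320,103), flat and concentric, and the bystanders are untouched. Next: the jig origin, and the tool offset to the handle.

Run:
```python
from h import *
yw=1.4415;ex=np.array([np.cos(yw),np.sin(yw)]);ey=np.array([-ex[1],ex[0]])
c5=np.load('c5.npy',allow_pickle=True).item();c6=np.load('c6.npy',allow_pickle=True).item()
lid=np.array([.548,.036])
o=robot.get_obs();tp=o['tool_pos'][:2]
for n,c,a,b in(('5',c5,(271.5,135),(360,145.5)),('6',c6,(278,152.5),(363,153))):
    m=(plane(c,*a,.018)+plane(c,*b,.018))[:2]/2; O=m+.05*ex
    print(n,'origin',O,'lid in jig',(lid-O)@ex,(lid-O)@ey,'tool in jig',(tp-O)@ex,(tp-O)@ey)
im=cv2.imread('pics/w6.png')
# board front edge & side edges by row/col profile
print(im[100,268:290].tolist()); print(im[100,355:378].tolist())
print(im[140:165,320].tolist())
```

```text
5 origin [0.54797221 0.03260603] lid in jig 0.003369221058411867 0.0004100512352545471 tool in jig -0.07643683209961477 0.0001678958504679074
6 origin [0.54633822 0.03264049] lid in jig 0.0035457281611516707 -0.001214743670144766 tool in jig -0.07626032499687496 -0.001456899054931406
[[99, 143, 183], [101, 146, 185], [100, 145, 185], [100, 144, 184], [99, 144, 185], [99, 144, 184], [99, 145, 185], [85, 124, 158], [102, 144, 170], [116, 164, 191], [117, 166, 193], [118, 165, 193], [116, 162, 189], [116, 163, 190], [119, 166, 192], [73, 115, 154], [48, 78, 116], [42, 47, 60], [37, 34, 31], [36, 33, 30], [34, 31, 32], [24, 43, 69]]
[[40, 38, 37], [37, 33, 34], [32, 30, 28], [45, 69, 100], [44, 80, 127], [111, 157, 186], [122, 171, 197], [122, 171, 199], [123, 173, 200], [124, 176, 205], [129, 179, 209], [122, 171, 198], [97, 140, 171], [104, 152, 193], [108, 154, 198], [108, 154, 197], [108, 155, 199], [111, 159, 203], [110, 160, 203], [111, 159, 204], [109, 159, 202], [109, 157, 200], [108, 158, 198]]
[[54, 77, 90], [53, 78, 88], [55, 78, 91], [56, 78, 90], [55, 79, 91], [53, 77, 91], [52, 76, 89], [55, 79, 91], [56, 77, 90], [56, 77, 91], [57, 80, 92], [55, 79, 91], [52, 74, 86], [52, 75, 89], [51, 76, 96], [56, 80, 103], [55, 78, 100], [54, 78, 99], [51, 74, 93], [95, 137, 175], [113, 162, 207], [108, 156, 201], [110, 157, 201], [108, 156, 200], [111, 159, 201]]
```

>>> carry_out([
  {"dx": 0,"dy": 0,"dz": -1,"wx": 0,"wy": 0,"wz": 0,"gripper": 255},
  {"dx": 0,"dy": 0,"dz": -1,"wx": 0,"wy": 0,"wz": 0,"gripper": 255},
  {"dx": 1,"dy": 0,"dz": 0,"wx": 0,"wy": 0,"wz": 0,"gripper": 255},
  {"dx": 1,"dy": 0,"dz": 0,"wx": 0,"wy": 0,"wz": 0,"gripper": 255},
  {"dx": 1,"dy": 0,"dz": 0,"wx": 0,"wy": 0,"wz": 0,"gripper": 255},
  {"dx": 1,"dy": 0,"dz": 0,"wx": 0,"wy": 0,"wz": 0,"gripper": 255},
  {"dx": 1,"dy": 0,"dz": 0,"wx": 0,"wy": 0,"wz": 0,"gripper": 255},
  {"dx": 1,"dy": 0,"dz": 0,"wx": 0,"wy": 0,"wz": 0,"gripper": 255},
  {"dx": 1,"dy": 0,"dz": 0,"wx": 0,"wy": 0,"wz": 0,"gripper": 255},
  {"dx": 1,"dy": 0,"dz": 0,"wx": 0,"wy": 0,"wz": 0,"gripper": 255},
  {"dx": 1,"dy": 0,"dz": 0,"wx": 0,"wy": 0,"wz": 0,"gripper": 255},
  {"dx": 1,"dy": 0,"dz": 0,"wx": 0,"wy": 0,"wz": 0,"gripper": 255},
  {"dx": 1,"dy": 0,"dz": 0,"wx": 0,"wy": 0,"wz": 0,"gripper": 255},
  {"dx": 0,"dy": 0,"dz": 0,"wx": 0,"wy": 0,"wz": 0,"gripper": 255},
  {"dx": 0,"dy": 0,"dz": 0,"wx": 0,"wy": 0,"wz": 0,"gripper": 255},
])

```text
time: 14.07
tool_pos: [0.5652, 0.1766, 0.3487]
ee_rot: [-3.138, 0.001, 1.447]
wrist_force: [0.6, 0.8, -1.0]
width: 0.0007
finger_force: 0.0
```

>>> carry_out([
  {"dx": 0,"dy": 0,"dz": 1,"wx": 0,"wy": 0,"wz": 0,"gripper": 255},
  {"dx": 0,"dy": 0,"dz": 1,"wx": 0,"wy": 0,"wz": 0,"gripper": 255},
  {"dx": 0,"dy": 0,"dz": 0.8,"wx": 0,"wy": 0,"wz": 0,"gripper": 255},
  {"dx": 0,"dy": 0,"dz": 0.3,"wx": 0,"wy": 0,"wz": 0,"gripper": 255},
  {"dx": 0,"dy": 0,"dz": 0,"wx": 0,"wy": 0,"wz": 0,"gripper": 255},
  {"dx": 0,"dy": 0,"dz": 0,"wx": 0,"wy": 0,"wz": 0,"gripper": 255},
])

```text
time: 14.57
tool_pos: [0.5657, 0.1745, 0.2887]
ee_rot: [-3.141, 0.0, 1.443]
wrist_force: [-0.7, 1.3, -0.1]
width: 0.0007
finger_force: 0.0
```

>>> carry_out([
  {"dx": 0.2,"dy": 0,"dz": 0,"wx": 0,"wy": 0,"wz": 0,"gripper": 255},
  {"dx": 0.2,"dy": 0,"dz": 0,"wx": 0,"wy": 0,"wz": 0,"gripper": 255},
  {"dx": 0.2,"dy": 0,"dz": 0,"wx": 0,"wy": 0,"wz": 0,"gripper": 255},
  {"dx": 0.2,"dy": 0,"dz": 0,"wx": 0,"wy": 0,"wz": 0,"gripper": 255},
])

```text
time: 14.9
tool_pos: [0.5682, 0.1913, 0.2896]
ee_rot: [3.14, -0.0, 1.444]
wrist_force: [0.6, -0.7, 0.2]
width: 0.0007
finger_force: 0.3
```

>>> carry_out([
  {"dx": 0.2,"dy": 0,"dz": 0,"wx": 0,"wy": 0,"wz": 0,"gripper": 255},
  {"dx": 0.2,"dy": 0,"dz": 0,"wx": 0,"wy": 0,"wz": 0,"gripper": 255},
  {"dx": 0.2,"dy": 0,"dz": 0,"wx": 0,"wy": 0,"wz": 0,"gripper": 255},
])

```text
time: 15.15
tool_pos: [0.5695, 0.2031, 0.2887]
ee_rot: [3.142, 0.0, 1.444]
wrist_force: [-0.5, -1.0, 0.5]
width: 0.0007
finger_force: 0.3
```

>>> carry_out([
  {"dx": 0.2,"dy": 0,"dz": 0.045,"wx": 0,"wy": 0,"wz": 0,"gripper": 255},
  {"dx": 0.2,"dy": 0,"dz": 0.045,"wx": 0,"wy": 0,"wz": 0,"gripper": 255},
  {"dx": 0.2,"dy": 0,"dz": 0.045,"wx": 0,"wy": 0,"wz": 0,"gripper": 255},
  {"dx": 0.2,"dy": 0,"dz": 0.045,"wx": 0,"wy": 0,"wz": 0,"gripper": 255},
])

```text
time: 15.48
tool_pos: [0.5715, 0.219, 0.2849]
ee_rot: [-3.142, 0.0, 1.444]
wrist_force: [0.9, -1.0, 0.4]
width: 0.0006
finger_force: 0.3
```

>>> carry_out([
  {"dx": 0.2,"dy": 0,"dz": 0.045,"wx": 0,"wy": 0,"wz": 0,"gripper": 255},
  {"dx": 0.2,"dy": 0,"dz": 0.045,"wx": 0,"wy": 0,"wz": 0,"gripper": 255},
  {"dx": 0.2,"dy": 0,"dz": 0.045,"wx": 0,"wy": 0,"wz": 0,"gripper": 255},
  {"dx": 0.2,"dy": 0,"dz": 0.045,"wx": 0,"wy": 0,"wz": 0,"gripper": 255},
  {"dx": 0,"dy": 0,"dz": 0,"wx": 0,"wy": 0,"wz": 0,"gripper": 255},
])

```text
time: 15.9
tool_pos: [0.5735, 0.2352, 0.2812]
ee_rot: [-3.141, -0.0, 1.444]
wrist_force: [-0.4, -0.1, 0.4]
width: 0.0004
finger_force: 0.4
```

>>> carry_out([
  {"dx": 0.05,"dy": 0,"dz": 0.15,"wx": 0,"wy": 0,"wz": 0,"gripper": 255},
  {"dx": 0.05,"dy": 0,"dz": 0.15,"wx": 0,"wy": 0,"wz": 0,"gripper": 255},
  {"dx": 0,"dy": 0,"dz": 0.15,"wx": 0,"wy": 0,"wz": 0,"gripper": 255},
  {"dx": 0,"dy": 0,"dz": 0.15,"wx": 0,"wy": 0,"wz": 0,"gripper": 255},
  {"dx": 0,"dy": 0,"dz": 0,"wx": 0,"wy": 0,"wz": 0,"gripper": 255},
])

```text
time: 16.32
tool_pos: [0.5736, 0.2363, 0.2687]
ee_rot: [-3.141, -0.0, 1.443]
wrist_force: [-0.2, 0.1, 0.1]
width: 0.0005
finger_force: 0.0
```

>>> carry_out([
  {"dx": 0,"dy": 0,"dz": 0.15,"wx": 0,"wy": 0,"wz": 0,"gripper": 255},
  {"dx": 0,"dy": 0,"dz": 0.15,"wx": 0,"wy": 0,"wz": 0,"gripper": 255},
  {"dx": 0,"dy": 0,"dz": 0.15,"wx": 0,"wy": 0,"wz": 0,"gripper": 255},
  {"dx": 0,"dy": 0,"dz": 0.15,"wx": 0,"wy": 0,"wz": 0,"gripper": 255},
  {"dx": 0,"dy": 0,"dz": 0,"wx": 0,"wy": 0,"wz": 0,"gripper": 255},
])

```text
time: 16.73
tool_pos: [0.5734, 0.2366, 0.2561]
ee_rot: [-3.14, 0.0, 1.444]
wrist_force: [-1.1, -0.4, -0.6]
width: 0.0002
finger_force: 0.0
```

Run:
```python
from h import *
im,c=snap('side','s3.png');k,c2=snap('scene','sc3.png');o=robot.get_obs();print(o['time'],o['tool_pos'],o['wrist_force'])
# expected foot/lid pixels and grip pixels at 10deg in side view
O=np.array([.547,.0326]);ex=np.array([np.cos(1.4415),np.sin(1.4415)])
P=lambda x,z:np.r_[O+ex*x,z]
for n,(x,z) in dict(tip10=(.2395,.153),tip33=(.243,.192),tip61=(.1915,.217)).items(): print(n,proj(c,P(x,z)).round(1),proj(c2,P(x,z)).round(1))
for nm,a,cc in(('side',im,c),('scene',k,c2)):
  m=(a.max(2)<45).astype(np.uint8);u,v=proj(cc,P(.2,.15)).astype(int);m2=m[v-28:v+28:2,u-35:u+35];print(nm,u,v)
  for r in m2: print(''.join('#' if q else '.' for q in r))
```

```text
16.8333 [0.57361195 0.23653436 0.2570087 ] [ 0.17677545 -0.14017427  0.80362394]
tip10 [292.8 134.3] [370.9 163. ]
tip33 [291.9 124.6] [372.5 153.4]
tip61 [293.9 127.2] [364. 151.]
side 294 141
........######.................#########..............................
............................######..#####.............................
............................######..#####.............................
...............................#......................................
......................................................................
......................................................................
......................................................................
......................................................................
......................................................................
......................................................................
......................................................................
......................................................................
......................................................
[... 2383 characters left out ...]
.............................................................
......................................................................
......................................................................
......................................................................
......................................................................
......................................................................
......................................................................
......................................................................
......................................................................
......................................................................
```

The handle has fallen to about 10 deg (the dark grip's tip in the scene view at (372,164), against a prediction of (371,163)). Pushing it over in small steps.

>>> carry_out([
  {"dx": 0,"dy": 0,"dz": 0.1,"wx": 0,"wy": 0,"wz": 0,"gripper": 255},
  {"dx": 0,"dy": 0,"dz": 0.1,"wx": 0,"wy": 0,"wz": 0,"gripper": 255},
  {"dx": 0,"dy": 0,"dz": 0,"wx": 0,"wy": 0,"wz": 0,"gripper": 255},
])

```text
time: 17.08
tool_pos: [0.5739, 0.2366, 0.2539]
ee_rot: [3.14, -0.001, 1.444]
wrist_force: [-0.1, 0.3, 2.5]
width: 0.0002
finger_force: 1.1
```

>>> carry_out([
  {"dx": 0,"dy": 0,"dz": 0.1,"wx": 0,"wy": 0,"wz": 0,"gripper": 255},
  {"dx": 0,"dy": 0,"dz": 0.1,"wx": 0,"wy": 0,"wz": 0,"gripper": 255},
  {"dx": 0,"dy": 0,"dz": 0,"wx": 0,"wy": 0,"wz": 0,"gripper": 255},
])

```text
time: 17.33
tool_pos: [0.574, 0.2368, 0.2506]
ee_rot: [3.14, -0.002, 1.444]
wrist_force: [-0.2, 0.6, 5.3]
width: -0.0001
finger_force: 2.7
```

>>> carry_out([
  {"dx": 0,"dy": 0,"dz": 0.1,"wx": 0,"wy": 0,"wz": 0,"gripper": 255},
  {"dx": 0,"dy": 0,"dz": 0.1,"wx": 0,"wy": 0,"wz": 0,"gripper": 255},
  {"dx": 0,"dy": 0,"dz": 0,"wx": 0,"wy": 0,"wz": 0,"gripper": 255},
])

```text
time: 17.58
tool_pos: [0.574, 0.237, 0.2472]
ee_rot: [3.139, -0.002, 1.444]
wrist_force: [0.1, 0.5, 7.5]
width: 0.0004
finger_force: 3.3
```

>>> carry_out([
  {"dx": 0,"dy": 0,"dz": 0.1,"wx": 0,"wy": 0,"wz": 0,"gripper": 255},
  {"dx": 0,"dy": 0,"dz": 0.1,"wx": 0,"wy": 0,"wz": 0,"gripper": 255},
  {"dx": 0,"dy": 0,"dz": 0,"wx": 0,"wy": 0,"wz": 0,"gripper": 255},
])

```text
time: 17.83
tool_pos: [0.574, 0.2373, 0.2432]
ee_rot: [3.139, -0.003, 1.444]
wrist_force: [-0.6, 2.0, 7.0]
width: 0.0005
finger_force: 3.1
```

>>> carry_out([
  {"dx": 0,"dy": 0,"dz": 0.1,"wx": 0,"wy": 0,"wz": 0,"gripper": 255},
  {"dx": 0,"dy": 0,"dz": 0.1,"wx": 0,"wy": 0,"wz": 0,"gripper": 255},
  {"dx": 0,"dy": 0,"dz": 0,"wx": 0,"wy": 0,"wz": 0,"gripper": 255},
])

```text
time: 18.08
tool_pos: [0.574, 0.2372, 0.2385]
ee_rot: [3.14, -0.002, 1.444]
wrist_force: [-0.3, 1.5, 4.5]
width: 0.0005
finger_force: 2.0
```

>>> carry_out([
  {"dx": 0,"dy": 0,"dz": 0.1,"wx": 0,"wy": 0,"wz": 0,"gripper": 255},
  {"dx": 0,"dy": 0,"dz": 0,"wx": 0,"wy": 0,"wz": 0,"gripper": 255},
])

```text
time: 18.25
tool_pos: [0.5737, 0.2363, 0.2351]
ee_rot: [3.142, 0.001, 1.444]
wrist_force: [0.0, -0.0, 1.5]
width: -0.0
finger_force: 0.7
```

>>> carry_out([
  {"dx": 0,"dy": 0,"dz": 0.1,"wx": 0,"wy": 0,"wz": 0,"gripper": 255},
  {"dx": 0,"dy": 0,"dz": 0,"wx": 0,"wy": 0,"wz": 0,"gripper": 255},
])

```text
time: 18.42
tool_pos: [0.5732, 0.2358, 0.2317]
ee_rot: [-3.139, 0.002, 1.443]
wrist_force: [-0.5, -0.8, 0.6]
width: 0.0005
finger_force: 0.0
```

>>> carry_out([
  {"dx": 0,"dy": 0,"dz": 0.05,"wx": 0,"wy": 0,"wz": 0,"gripper": 255},
  {"dx": 0,"dy": 0,"dz": 0,"wx": 0,"wy": 0,"wz": 0,"gripper": 255},
  {"dx": 0,"dy": 0,"dz": 0,"wx": 0,"wy": 0,"wz": 0,"gripper": 255},
])

```text
time: 18.67
tool_pos: [0.5735, 0.2362, 0.2317]
ee_rot: [-3.14, 0.001, 1.443]
wrist_force: [0.2, -0.3, -0.1]
width: 0.0005
finger_force: 0.0
```

Force faded to zero and the handle dropped away from the tips, so it has snapped over. Backing off and checking.

>>> carry_out([
  {"dx": 0,"dy": 0,"dz": -0.5,"wx": 0,"wy": 0,"wz": 0,"gripper": 255},
  {"dx": 0,"dy": 0,"dz": -1,"wx": 0,"wy": 0,"wz": 0,"gripper": 255},
  {"dx": 0,"dy": 0,"dz": -1,"wx": 0,"wy": 0,"wz": 0,"gripper": 255},
  {"dx": 0,"dy": 0,"dz": -1,"wx": 0,"wy": 0,"wz": 0,"gripper": 255},
  {"dx": 0,"dy": 0,"dz": -1,"wx": 0,"wy": 0,"wz": 0,"gripper": 255},
  {"dx": 0,"dy": 0,"dz": -1,"wx": 0,"wy": 0,"wz": 0,"gripper": 255},
  {"dx": 0,"dy": 0,"dz": -1,"wx": 0,"wy": 0,"wz": 0,"gripper": 255},
  {"dx": 0,"dy": 0,"dz": 0,"wx": 0,"wy": 0,"wz": 0,"gripper": 255},
  {"dx": 0,"dy": 0,"dz": 0,"wx": 0,"wy": 0,"wz": 0,"gripper": 255},
])

```text
time: 19.42
tool_pos: [0.574, 0.2365, 0.3645]
ee_rot: [3.138, -0.002, 1.444]
wrist_force: [0.1, 0.4, -0.6]
width: 0.0006
finger_force: 0.0
```

Run:
```python
from h import *
k,c2=snap('scene','sc4.png');o=robot.get_obs();print(o['time'],o['tool_pos'],o['wrist_force'])
O=np.array([.547,.0326]);ex=np.array([np.cos(1.4415),np.sin(1.4415)])
for a,(x,z) in {10:(.210,.148),0:(.210,.127),-3.4:(.210,.120)}.items():
  A=np.radians(a);print(a,[proj(c2,np.r_[O+ex*(x+s*np.cos(A)),z+s*np.sin(A)]).round(1) for s in(-.066,.03)])
for f in('sc3.png','sc4.png'):
  a=cv2.imread('pics/'+f);m=(a.max(2)<50).astype(np.uint8);m[:150]=0;m[195:]=0;m[:,:335]=0;m[:,385:]=0
  n,l,st,ce=cv2.connectedComponentsWithStats(m);print(f,[(st[i].tolist(),ce[i].round(1).tolist()) for i in range(1,n) if st[i,4]>12])
```

```text
19.4667 [0.57367072 0.23640681 0.3624723 ] [ 0.21343189 -0.09495223 -0.30680825]
10 [array([353.9, 174.5]), array([370.9, 163. ])]
0 [array([353.5, 176.9]), array([370.4, 169.1])]
-3.4 [array([353.5, 177.6]), array([370.2, 171.1])]
sc3.png [([356, 164, 16, 10, 33], [363.8, 168.0])]
sc4.png [([357, 172, 12, 6, 21], [362.3, 174.6])]
```

The grip's centroid is at (362.3,174.6), against a prediction of (361.9,174.3) for locked and 173.0 for level. It is locked and holding with the hand away.

```bash
python3 -c "
from bench import robot
print(robot.close_job())"
```

```text
the job is handed in; nothing more can be done
None
```

I seated the middle lid fully home in the nest and pushed the toggle clamp over centre; the last picture shows the handle locked with the hand clear. The job was handed in at about 19.5 s, but no verdict was shown and the foot's force on the lid could not be measured.

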